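Rake transformers into an even layer for drying

TASK

The four yellow transformers are bunched at the far end of the black drying tray. With the orange-handled rake, set its tines down in the bed between the two rows and rake the front row towards the robot, so that the layer is even: the front two lie flat in the near half and the back two in the far half, all clear of the white line across the middle. Touch the transformers only with the rake, and finally stand the rake upright on the bench outside the tray.

Things in the scene. Friction and masses are not known exactly. Their poses are not given: they have to be found in the camera images.
- rake_grip (a point): Rake, 220 g, standing on its tines: orange upright handle (18 mm in x, 40 in y, 44 to 114 mm above the tine ends) on a steel head (30 x 80 mm, 34 to 44 up); two rows of five tines, 26 mm overall in x, 78 in y. Point: mid-grip, 88 mm above the tine ends; z up, x across the rake (either x side pushes), y along the rows. The blue-handled brush nearby is not it.
- tray: Black tray fixed to the bench, outside 262 (x) by 142 mm (y), bed inside 250 x 130, floor 6 mm thick, walls 6 mm thick and 24 mm high above the bench. Origin: centre of its underside, at bench level; +x along its length to the far end where the transformers start, -x to the near end (robot). A 6 mm white line crosses the bed at x = 0.
- front_left_mid (a point): Front row, left: potted transformer, yellow block with a steel band, 30 x 30 x 28 mm (28 upright), 60 g, loose on the tray floor. Point: its centre, 14 mm above the tray floor; x, y along its 30 mm sides, about parallel to the tray's. Starts about 25 mm on the far side of the white line, 44 mm from its neighbour.
- front_right_mid (a point): Front row, right: potted transformer, yellow block with a steel band, 30 x 30 x 28 mm (28 upright), 60 g, loose on the tray floor. Point: its centre, 14 mm above the tray floor; x, y along its 30 mm sides, about parallel to the tray's. 
- back_left_mid (a point): Back row, left: potted transformer, yellow block with a steel band, 30 x 30 x 28 mm (28 upright), 60 g, loose on the tray floor. Point: its centre, 14 mm above the tray floor; x, y along its 30 mm sides, about parallel to the tray's. The back row lies about 79 mm beyond the front row, leaving about 49 mm free between, and is already well placed.
- back_right_mid (a point): Back row, right: potted transformer, yellow block with a steel band, 30 x 30 x 28 mm (28 upright), 60 g, loose on the tray floor. Point: its centre, 14 mm above the tray floor; x, y along its 30 mm sides, about parallel to the tray's. 
Mind the look-alikes: they are no part of the job. What is shaped like the part that bears front_left_mid but blue or red is not meant.

How it is judged:
By the outcome, as a careful person would: the job done as asked, in the order asked, and still so for the second after the job is handed in, with the robot touching nothing.
It also fails if it takes over 45 s, if anything falls off the work surface, if the arm or the gripper's body presses on something with over 40 N, if the wrist force passes 120 N, or if a joint passes its speed limit or range.

ROBOT

A 7-joint arm with a two-finger parallel gripper is mounted at the origin on the work surface. World frame = base frame: x ahead of the robot, y to its left, z up, the work surface at z = 0. Lengths are in m, angles in rad, forces in N, time in s.
With the tool pointing down it reaches from about 0.425 to 0.925 m from the base axis. Payload 6.8 kg.
Tool frame: the origin (TCP) lies midway between the tips of the shut fingers; the grasp point (between the pads) lies 19 mm behind it; z points along the fingers, y is the line along which they close (so a half turn about z gives the same grasp; the last joint's range is limited). The gripper opens to 85 mm and grips with 20 to 120 N. Pads are 22 mm wide; open, the fingers measure 114 mm over their backs; the gripper's body (76 mm by 85 mm) begins 54 mm behind the grasp point. The pads swing forward as they close: fully open they stand 13 mm farther back than shut.
Start: joints at [-1.327, 0.477, 0.022, 1.555, -0.011, 1.109, -0.083], TCP at [0.233, 0.634, 0.231] pointing down, gripper open.
Joint ranges: [-2.96, 2.96], [-0.34, 2.1], [-1.41, 1.46], [0.24, 2.44], [-1.37, 4.51], [0.17, 1.92], [-2.96, 2.96]. Speed limits (rad/s): [2.39, 2.39, 3.14, 3.14, 3.14, 3.14, 3.14].

INTERFACE

Orientations are given as a rotation vector (axis times angle).
In Python, from bench import r gives the robot as it stands.
- The arm moves only by the tool servo_tool, never from a script. Its arguments are lists of equal length, an entry for each row: "turn": the turn, a rotation vector about the world's x, y, z in units of 5 degrees (1.0 is 5 degrees), a list of three; "slide": the shift along the world's x, y, z in units of 30 mm (1.0 is 30 mm), a list of three; "hand": the opening, from 0 (shut) to 1 (fully open). In form: {"turn": [[rx, ry, rz], ...], "slide": [[dx, dy, dz], ...], "hand": [hand, ...]}. A call has 1 to 8 rows; each row is the pose to reach, as a shift and turn from the pose commanded when the call began; what a row does not reach only later rows make up. A row lasts 1/8 s, in which the tool goes at most 62.5 mm and 10.7 degrees, less where a joint would pass 70% of its speed; a pose out of reach is approached as far as the arm can. A call with a gripper value outside its range is refused whole. The fingers move at their own pace and stop on an object; "squeeze" is the grip in N (left out, the last holds). Time passes only in rows, so rows that repeat a pose let the fingers close. It gives the time, the measured TCP pose, the force, the opening and the grip force at its end, in the units of the state.
- r.get_obs(): the state, without advancing time (a new reading comes with each control period).
- r.grab_frame(name): name is "scene" or "top" or "wrist"; returns (picture, depth): 384x512x3 uint8, red, green, blue; 384x512 float32, m along the optical axis (not along the pixel's ray), 0 where there is no reading.
- r.get_calibration(name): a dict with "fovy" (degrees; the focal length in pixels is half the picture's height over the tangent of half this angle, whatever the lens; pixels are square), "cx", "cy" (the principal point, pixels), "R" (3x3) and "t" (3): a world point X has camera coordinates R X + t. Camera axes: x right, y down, z forward; pixel columns grow to the right and rows downward; lengths in m; the calibration is good to about 2 mm. A picture is of the moment at which its call begins: read the wrist's pose just before it. get_calibration takes no time and is no camera call; for the wrist camera it gives the pose at the moment of the call.
- r.hand_in(): hands the job in; it is judged then, once.
The state is a dict: "clock": time; "joints": joint angles; "qvel": joint speeds; "tau": joint torques, N m; "tcp_pos": TCP position; "orientation": TCP orientation; "contact_force": force on the tool from outside, world axes, zero at the start; "moment": the same for the moment, N m; "grip_width": finger opening in m; "gripper_force": force on a finger pad.
Only numpy, scipy, OpenCV 4.12 (cv2) and the standard library are available. Lean on these libraries where they do the work, as an engineer would, in place of code of your own. Each camera call takes 0.05 s, during which the arm holds its last target. There are 200 camera calls.

## Working session

There is one attempt and no reset: what is moved stays moved. The work goes in short steps, Python scripts to look and compute and a tool call to move; the robot and the scene stay as the last step left them, time stands still between calls to the robot, and variables do not carry over. Pictures are saved under pics/ and viewed, at most 10 in all, crops included, and the job is handed in when it is done.

Besides the shell and the picture viewer there is one more tool, called after "Call:" by a JSON object that holds its "name" and its "arguments". servo_tool: Moves the arm, as the interface text tells. Its arguments: {"type":"object","properties":{"turn":{"type":"array"},"slide":{"type":"array"},"hand":{"type":"array"},"squeeze":{"type":"number"}},"required":["turn","slide","hand"]}

```bash
ls; mkdir -p pics; cat > h.py <<'E'
import numpy as np, cv2
from bench import r
def cal(n):
    c=r.get_calibration(n); f=192/np.tan(np.radians(c['fovy'])/2); return c,f
def unproj(c,f,u,v,d):
    p=np.stack([(u-c['cx'])/f*d,(v-c['cy'])/f*d,d],-1); return (p-np.array(c['t']))@np.array(c['R'])
def cloud(n):
    c,f=cal(n); im,d=r.grab_frame(n); v,u=np.mgrid[0:384,0:512]
    P=unproj(c,f,u,v,d); P[d==0]=np.nan; return im,P
def onplane(c,f,u,v,z):
    R=np.array(c['R']);o=-R.T@np.array(c['t']);w=R.T@np.array([(u-c['cx'])/f,(v-c['cy'])/f,1]);return o+w*(z-o[2])/w[2]
E
python3 - <<'E'
from h import *
ims=[]
for n in ('top','scene'):
    im,P=cloud(n); np.savez('/tmp/'+n,im=im,P=P); cv2.imwrite(f'pics/{n}0.png',im[...,::-1])
    hsv=cv2.cvtColor(im,cv2.COLOR_RGB2HSV)
    for nm,lo,hi in (('orange',(5,120,80),(18,255,255)),('yellow',(20,120,80),(35,255,255)),('blue',(95,120,50),(130,255,255))):
        m=cv2.inRange(hsv,lo,hi); k,l,s,ce=cv2.connectedComponentsWithStats(m)
        for i in range(1,k):
            if s[i,4]>30:
                q=P[l==i]; print(n,nm,s[i],ce[i].round(),np.nanmedian(q,0).round(3),np.nanmin(q,0).round(3),np.nanmax(q,0).round(3))
o=r.get_obs(); print(o)
E
```

```text
pics
top orange [86  0 11 10 91] [91.  4.] [0.963 0.33  0.029] [0.952 0.319 0.001] [0.989 0.352 0.033]
top orange [203   5  11   9  79] [208.   9.] [0.961 0.089 0.03 ] [0.952 0.078 0.026] [0.971 0.099 0.033]
top orange [319   8  12  10  88] [325.  12.] [ 0.962 -0.152  0.03 ] [ 0.951 -0.163  0.003] [ 0.988 -0.141  0.033]
top orange [65 13 12 10 93] [70. 18.] [0.933 0.369 0.03 ] [0.922 0.358 0.002] [0.958 0.391 0.033]
top orange [183  18  11   9  76] [188.  22.] [0.932 0.129 0.03 ] [0.921 0.118 0.026] [0.941 0.139 0.033]
top orange [299  21  12  10  92] [305.  25.] [ 0.933 -0.111  0.03 ] [ 0.922 -0.122  0.002] [ 0.957 -0.101  0.033]
top orange [ 85 192  38  23 391] [108. 205.] [0.544 0.255 0.043] [0.531 0.235 0.039] [0.575 0.306 0.048]
top orange [373 209  22  11 196] [384. 214.] [ 0.541 -0.246  0.113] [ 0.532 -0.281  0.041] [ 0.557 -0.227  0.117]
top yellow [231   0   3  31  62] [232.  15.] [0.935 0.037 0.06 ] [ 0.903  0.035 -0.001] [0.965 0.043 0.063]
top yellow [ 233    0   46   37 1183] [257.  18.] [ 0.959 -0.014  0.004] [ 0.899 -0.058 -0.   ] [1.004 0.035 0.048]
top yellow [280   
[... 4181 characters left out ...]

{'clock': 0.1, 'joints': array([-1.32711359,  0.47772907,  0.02236528,  1.55630531, -0.01148794,
        1.10932528, -0.08307894]), 'qvel': array([ 0.00149611, -0.00085548, -0.00133724, -0.0037951 ,  0.00106601,
       -0.00052507, -0.00020786]), 'tau': array([ 4.41393990e-03, -5.97763538e+01,  1.61374658e+00, -2.81952256e+01,
        1.28437273e-02,  5.11705017e-03, -7.19880518e-06]), 'tcp_pos': array([0.23243306, 0.63316748, 0.23043555]), 'orientation': array([-5.49666624e-01, -3.09298188e+00,  2.56317406e-03]), 'contact_force': array([ 0.32546913, -0.16562498, -0.11943556]), 'moment': array([-0.0294548 , -0.06336447, -0.00223442]), 'gripper_force': 0.0, 'grip_width': 0.08572873632728265}
```

```bash
python3 - <<'E'
from h import *
t=np.load('/tmp/top.npz'); im,P=t['im'],t['P']
hsv=cv2.cvtColor(im,cv2.COLOR_RGB2HSV)
a=cv2.resize(im[130:260,60:460],None,fx=2,fy=2,interpolation=cv2.INTER_CUBIC)
s=np.load('/tmp/scene.npz')['im']
b=cv2.resize(s[70:370,60:460],None,fx=2,fy=2,interpolation=cv2.INTER_CUBIC)[120:460]
cv2.imwrite('pics/c1.png',np.vstack([a,b])[...,::-1])
X,Y,Z=P[...,0],P[...,1],P[...,2]
reg=(X>.38)&(X<.78)&(abs(Y)<.15)
blk=reg&(hsv[...,2]<70)
k,l,st,ce=cv2.connectedComponentsWithStats(blk.astype(np.uint8)); 
for i in range(1,k):
    if st[i,4]>100: print('blk',st[i],np.nanmedian(P[l==i],0))
i=1+np.argmax(st[1:,4])
# tray wall tops
w=(l==i)&(Z>.019)&(Z<.029); q=P[l==i][:,:2]
print('tray rect',cv2.minAreaRect(q.astype(np.float32)),'wall rect',cv2.minAreaRect(P[w][:,:2].astype(np.float32)))
# white line
wl=reg&(hsv[...,1]<60)&(hsv[...,2]>130)&(Z<.015)&(Z>.0)
k,l,st,ce=cv2.connectedComponentsWithStats(wl.astype(np.uint8))
for i in range(1,k):
    if 20<st[i,4]<600: q=P[l==i]; print('white',st[i],np.median(q,0).round(3),cv2.minAreaRect(q[:,:2].astype(np.float32)))
for c,(x0,x1,y0,y1) in dict(rake=(.48,.60,-.31,-.18)).items():
    m=(X>x0)&(X<x1)&(Y>y0)&(Y<y1)
    for za,zb in ((.105,.125),(.03,.055)):
        q=P[m&(Z>za)&(Z<zb)][:,:2].astype(np.float32); print(c,za,len(q),cv2.minAreaRect(q))
E
```

```text
blk [ 190  138   98  144 8393] [0.53539497 0.01335438 0.0058674 ]
tray rect ((0.5561774969100952, 0.012312747538089752), (0.14530059695243835, 0.26793748140335083), 79.85777282714844) wall rect ((0.5526608228683472, 0.01122196763753891), (0.14181454479694366, 0.26142242550849915), 79.73359680175781)
rake 0.105 230 ((0.5390647649765015, -0.24604307115077972), (0.01798277534544468, 0.039730627089738846), 6.629108905792236)
rake 0.03 361 ((0.5392523407936096, -0.24615556001663208), (0.03020182065665722, 0.08055955916643143), 6.9239044189453125)
```

View pics/c1.png

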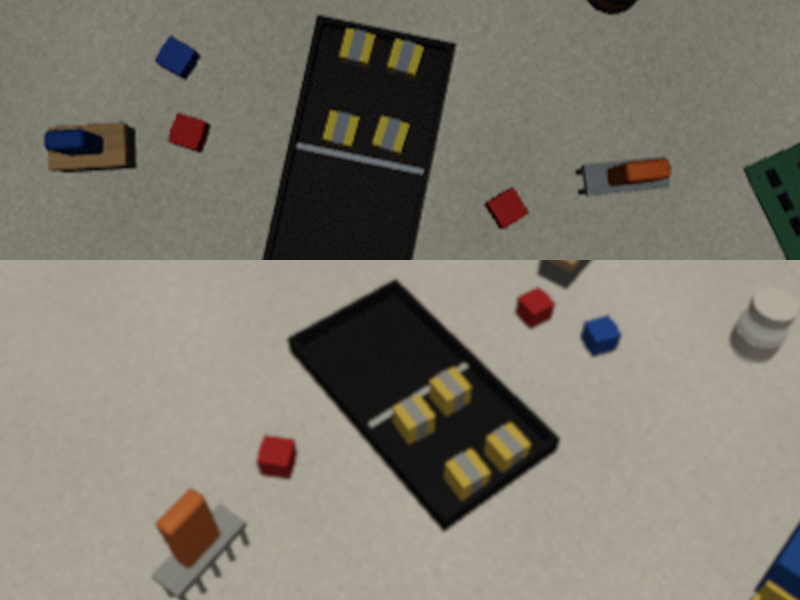

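View pics/top0.png

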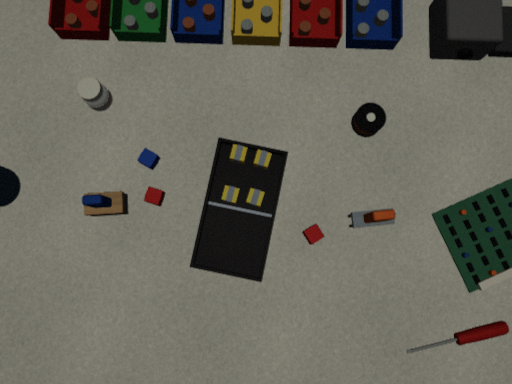

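The rake is the orange upright handle on a steel head: top (384,214), scene (154,263), with its top at z≈0.114. The object at top (100,203) is the blue-handled brush, so it is ruled out. The yellow blocks are at top (233,194), (255,197), (238,152) and (262,158). The red and blue cubes are decoys. The tray centre is about (0.553, 0.011) with yaw −10.3°, and the rake's x axis is at +6.8°. Moving to hover above the rake now.

Call:
{"name": "servo_tool", "arguments": {"turn": [[0, 0, -0.8], [0, 0, -1.6], [0, 0, -2.4], [0, 0, -3.2], [0, 0, -4.0], [0, 0, -4.8], [0, 0, -5.6], [0, 0, -6.3]], "slide": [[1.2, -1.3, 0], [2.4, -2.6, 0], [3.6, -4, 0], [4.8, -5.4, 0], [6, -6.8, 0], [7.2, -8.2, 0], [8.2, -9.6, 0], [9, -11, 0]], "hand": [1, 1, 1, 1, 1, 1, 1, 1]}}

```text
clock: 1.1
tcp_pos: [0.5035, 0.3018, 0.231]
orientation: [1.373, 2.826, -0.001]
contact_force: [0.5, 0.5, -0.1]
grip_width: 0.0852
gripper_force: 0.0
```

Call:
{"name": "servo_tool", "arguments": {"turn": [[0, 0, -0.8], [0, 0, -1.6], [0, 0, -2.4], [0, 0, -3.2], [0, 0, -4.0], [0, 0, -4.8], [0, 0, -5.6], [0, 0, -6.3]], "slide": [[0.2, -1.8, 0], [0.4, -3.6, 0], [0.6, -5.4, 0], [0.8, -7.2, 0], [0.9, -9, 0], [1, -10.8, 0], [1.1, -12.6, 0], [1.2, -14.4, 0]], "hand": [1, 1, 1, 1, 1, 1, 1, 1]}}

```text
clock: 2.1
tcp_pos: [0.5383, -0.1298, 0.2312]
orientation: [-2.087, -2.348, -0.0]
contact_force: [0.7, -0.2, 0.3]
grip_width: 0.0853
gripper_force: 0.0
```

Call:
{"name": "servo_tool", "arguments": {"turn": [[0, 0, 0], [0, 0, 0], [0, 0, 0], [0, 0, 0], [0, 0, 0]], "slide": [[0, -1.8, 0], [0, -3.0, 0], [0, -3.8, 0], [0, -3.8, 0], [0, -3.8, 0]], "hand": [1, 1, 1, 1, 1]}}

```text
clock: 2.72
tcp_pos: [0.5387, -0.2411, 0.2309]
orientation: [-2.083, -2.35, -0.001]
contact_force: [0.6, -0.6, -1.0]
grip_width: 0.0853
gripper_force: 0.0
```

```bash
python3 - <<'E'
from h import *
im,P=cloud('wrist'); cv2.imwrite('pics/w1.png',im[...,::-1])
o=r.get_obs(); print(o['clock'],o['tcp_pos'],o['orientation'],o['contact_force'])
Z=P[...,2]; m0=(abs(P[...,0]-.54)<.07)&(abs(P[...,1]+.246)<.08)
for za,zb in ((.105,.125),(.036,.055)):
    q=P[m0&(Z>za)&(Z<zb)]; 
    if len(q)>5: print(za,len(q),np.median(q[:,2]),cv2.minAreaRect(q[:,:2].astype(np.float32)))
E
```

```text
2.775 [ 0.53880433 -0.24067925  0.23095761] [-2.08205219e+00 -2.35114506e+00 -6.89647937e-04] [ 0.79269632  0.72621883 -0.43921674]
0.105 872 0.11369295251716505 ((0.5392658710479736, -0.24454042315483093), (0.017882492393255234, 0.039489034563302994), 7.390752792358398)
0.036 975 0.04419609778377933 ((0.5393431782722473, -0.24481704831123352), (0.030004240572452545, 0.08014985918998718), 7.322587013244629)
```

Call:
{"name": "servo_tool", "arguments": {"turn": [[0, 0, 0.1], [0, 0, 0.1], [0, 0, 0.1], [0, 0, 0.1], [0, 0, 0.1], [0, 0, 0.1]], "slide": [[0, -0.13, -1.2], [0, -0.13, -2.6], [0, -0.13, -4], [0, -0.13, -5], [0, -0.13, -5.4], [0, -0.13, -5.4]], "hand": [1, 1, 1, 1, 1, 1]}}

```text
clock: 3.52
tcp_pos: [0.5387, -0.2454, 0.0692]
orientation: [-2.073, -2.36, 0.0]
contact_force: [0.4, -0.0, 0.9]
grip_width: 0.0854
gripper_force: 0.0
```

Call:
{"name": "servo_tool", "arguments": {"turn": [[0, 0, 0], [0, 0, 0], [0, 0, 0], [0, 0, 0], [0, 0, 0], [0, 0, 0], [0, 0, 0], [0, 0, 0]], "slide": [[0, 0, 0], [0, 0, 0], [0, 0, 0], [0, 0, 0], [0, 0, 0], [0, 0, 0], [0, 0, 0], [0, 0, 0]], "hand": [0.5, 0.1, 0, 0, 0, 0, 0, 0], "squeeze": 60}}

```text
clock: 4.53
tcp_pos: [0.5389, -0.2464, 0.0698]
orientation: [2.074, 2.359, 0.001]
contact_force: [-0.2, 0.8, 5.5]
grip_width: 0.0173
gripper_force: 59.2
```

Call:
{"name": "servo_tool", "arguments": {"turn": [[0, 0, 0], [0, 0, 0], [0, 0, -0.7], [0, 0, -1.5], [0, 0, -2.2], [0, 0, -2.9], [0, 0, -3.5], [0, 0, -3.5]], "slide": [[0, 0, 1], [0, 0, 2.5], [0.4, 1.5, 3.3], [0.9, 3, 3.3], [1.4, 4.5, 3.3], [1.9, 6, 3.3], [2.3, 7.4, 3.3], [2.6, 8.2, 3.3]], "hand": [0, 0, 0, 0, 0, 0, 0, 0]}}

```text
clock: 5.52
tcp_pos: [0.6163, 0.0032, 0.1673]
orientation: [-2.405, -2.018, 0.001]
contact_force: [0.9, -0.9, -3.4]
grip_width: 0.0172
gripper_force: 59.3
```

Call:
{"name": "servo_tool", "arguments": {"turn": [[0, 0, 0], [0, 0, 0], [0, 0, 0]], "slide": [[0, 0, 0], [0, 0, 0], [0, 0, 0]], "hand": [0, 0, 0]}}

```text
clock: 5.9
tcp_pos: [0.616, -0.0019, 0.1682]
orientation: [2.412, 2.013, -0.001]
contact_force: [0.6, 0.7, -3.3]
grip_width: 0.0172
gripper_force: 59.2
```

```bash
python3 - <<'E'
from h import *
o=r.get_obs(); print(o['clock'],o['tcp_pos'],o['orientation'],o['contact_force'],o['grip_width'])
out=[]
for n in ('wrist','scene'):
    im,P=cloud(n); np.savez('/tmp/'+n,im=im,P=P); out.append(im)
    hsv=cv2.cvtColor(im,cv2.COLOR_RGB2HSV); m=cv2.inRange(hsv,(20,120,60),(35,255,255))
    Z=P[...,2]; m[~((Z>.02)&(Z<.045)&(P[...,0]<.75)&(P[...,0]>.5))]=0
    k,l,s,ce=cv2.connectedComponentsWithStats(m)
    for i in range(1,k):
        if s[i,4]>20: q=P[(l==i)&(Z>.031)]; t=(q[:,:2].max(0)+q[:,:2].min(0))/2-(.5527,.0112); print(n,ce[i].round(),'tray',(t@np.array([[.984,.179],[-.179,.984]])).round(4))
cv2.imwrite('pics/w2.png',np.hstack([out[0],out[1][100:,100:388] if 0 else cv2.resize(out[1][120:312,180:324],(288,384))])[...,::-1])
E
```

```text
5.9 [ 0.61603345 -0.00192696  0.1682215 ] [ 2.41159407e+00  2.01321210e+00 -1.15495897e-03] [ 0.56572548  0.70193311 -3.26359338] 0.017196741454801857
wrist [304. 137.] tray [0.1053 0.0367]
wrist [213. 139.] tray [0.0226 0.0348]
wrist [302. 161.] tray [0.1049 0.016 ]
wrist [212. 162.] tray [0.0217 0.014 ]
wrist [302. 188.] tray [ 0.1053 -0.0123]
wrist [219. 189.] tray [ 0.0265 -0.0139]
wrist [218. 212.] tray [ 0.0249 -0.035 ]
wrist [300. 210.] tray [ 0.1047 -0.0332]
scene [416.  48.] tray [-0.1453  0.6252]
scene [284. 199.] tray [0.0327 0.0122]
scene [272. 205.] tray [ 0.0285 -0.0156]
scene [262. 210.] tray [ 0.0261 -0.0358]
scene [319. 218.] tray [0.1064 0.036 ]
scene [309. 225.] tray [0.106 0.014]
scene [299. 232.] tray [ 0.1061 -0.0128]
scene [288. 238.] tray [ 0.105  -0.0344]
```

View pics/w2.png

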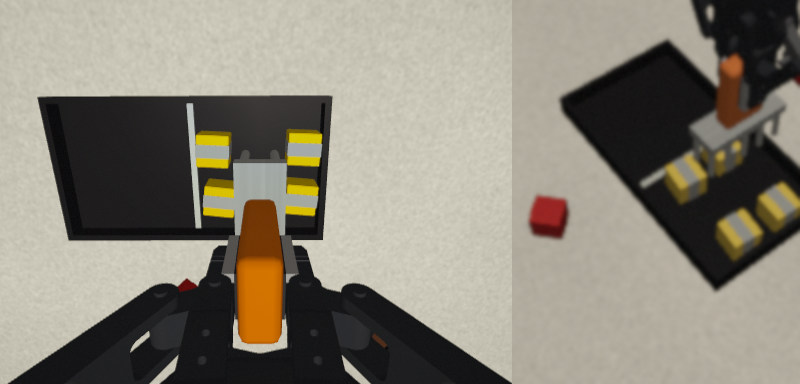

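The wrist view shows the rake hovering between the rows: front blocks at (213,150) and (218,200), back blocks at (303,150) and (301,200), white line at x≈193. The rake centre is at tray x≈0.065, the middle of the gap. Lowering it now.

Call:
{"name": "servo_tool", "arguments": {"turn": [[0, 0, 0], [0, 0, 0], [0, 0, 0], [0, 0, 0], [0, 0, 0], [0, 0, 0]], "slide": [[0, 0, -0.8], [0, 0, -1.8], [0, 0, -2.5], [0, 0, -2.9], [0, 0, -3.05], [0, 0, -3.05]], "hand": [0, 0, 0, 0, 0, 0]}}

```text
clock: 6.75
tcp_pos: [0.617, -0.0003, 0.0771]
orientation: [2.409, 2.016, 0.001]
contact_force: [-0.3, 0.3, -1.5]
grip_width: 0.0173
gripper_force: 59.2
```

Call:
{"name": "servo_tool", "arguments": {"turn": [[0, 0, 0], [0, 0, 0], [0, 0, 0]], "slide": [[0, 0, -0.04], [0, 0, -0.06], [0, 0, -0.06]], "hand": [0, 0, 0]}}

```text
clock: 7.12
tcp_pos: [0.6172, -0.0002, 0.0759]
orientation: [2.409, 2.016, 0.002]
contact_force: [-1.2, 0.3, 3.7]
grip_width: 0.0173
gripper_force: 60.0
```

Call:
{"name": "servo_tool", "arguments": {"turn": [[0, 0, 0], [0, 0, 0], [0, 0, 0], [0, 0, 0], [0, 0, 0], [0, 0, 0], [0, 0, 0], [0, 0, 0]], "slide": [[-0.2, 0.04, 0.01], [-0.4, 0.07, 0.01], [-0.6, 0.11, 0.01], [-0.8, 0.15, 0.01], [-1.0, 0.18, 0.01], [-1.2, 0.22, 0.01], [-1.4, 0.25, 0.01], [-1.6, 0.29, 0.01]], "hand": [0, 0, 0, 0, 0, 0, 0, 0]}}

```text
clock: 8.12
tcp_pos: [0.5693, 0.0084, 0.0759]
orientation: [2.408, 2.015, 0.003]
contact_force: [9.8, -2.2, -0.9]
grip_width: 0.0178
gripper_force: 59.8
```

Call:
{"name": "servo_tool", "arguments": {"turn": [[0, 0, 0], [0, 0, 0], [0, 0, 0], [0, 0, 0], [0, 0, 0], [0, 0, 0], [0, 0, 0], [0, 0, 0]], "slide": [[-0.22, 0.04, 0], [-0.45, 0.08, 0], [-0.68, 0.12, 0], [-0.9, 0.16, 0], [-1.12, 0.2, 0], [-1.35, 0.24, 0], [-1.55, 0.28, 0], [-1.7, 0.31, 0]], "hand": [0, 0, 0, 0, 0, 0, 0, 0]}}

```text
clock: 9.12
tcp_pos: [0.5182, 0.0177, 0.0759]
orientation: [2.408, 2.015, 0.003]
contact_force: [7.7, -2.1, 2.5]
grip_width: 0.0175
gripper_force: 60.2
```

```bash
cat > look.py <<'E'
from h import *
import sys
o=r.get_obs(); print(o['clock'],o['tcp_pos'],o['orientation'],o['contact_force'],o['grip_width'])
A=np.array([[.984,.179],[-.179,.984]])
print('tcp tray',(o['tcp_pos'][:2]-(.5527,.0112))@A)
for n in sys.argv[1:]:
    im,P=cloud(n); cv2.imwrite(f"pics/{n}_{o['clock']:.1f}.png",im[...,::-1])
    hsv=cv2.cvtColor(im,cv2.COLOR_RGB2HSV); m=cv2.inRange(hsv,(20,120,60),(35,255,255))
    Z=P[...,2]; m[~((Z>.02)&(Z<.045)&(abs(P[...,0]-.55)<.2)&(abs(P[...,1])<.15))]=0
    k,l,s,ce=cv2.connectedComponentsWithStats(m)
    for i in range(1,k):
        if s[i,4]>20: q=P[(l==i)&(Z>.031)]; t=(q[:,:2].max(0)+q[:,:2].min(0))/2-(.5527,.0112); print(n,ce[i].round(),(t@A).round(4),np.median(q[:,2]).round(3))
E
python3 look.py wrist scene
```

```text
9.125 [0.5182461  0.01774507 0.07585379] [2.40833897 2.01509961 0.00270386] [ 7.68998306 -2.10804784  2.455219  ] 0.017470060065441873
tcp tray [-0.0350742   0.00027311]
wrist [481. 162.] [0.105  0.0366] 0.034
wrist [213. 164.] [-0.0627  0.0354] 0.034
wrist [473. 196.] [0.105  0.0159] 0.034
wrist [213. 198.] [-0.0639  0.014 ] 0.034
wrist [465. 232.] [ 0.1053 -0.0122] 0.034
wrist [214. 233.] [-0.0639 -0.0131] 0.034
wrist [456. 262.] [ 0.1033 -0.0327] 0.034
wrist [203. 265.] [-0.0725 -0.0344] 0.034
scene [242. 171.] [-0.0696 -0.014 ] 0.033
scene [235. 180.] [-0.0612 -0.0361] 0.033
scene [319. 218.] [0.1058 0.0358] 0.033
scene [309. 225.] [0.1061 0.0139] 0.033
scene [299. 232.] [ 0.1063 -0.013 ] 0.033
scene [288. 238.] [ 0.1041 -0.0341] 0.033
```

Both front blocks lie flat at tray x≈−0.063. Backing off slightly, lifting, and carrying the rake back to its place on the bench.

Call:
{"name": "servo_tool", "arguments": {"turn": [[0, 0, 0], [0, 0, 0], [0, 0, 0], [0, 0, 0], [0, 0, 0], [0, 0, 0], [0, 0, 0], [0, 0, 0]], "slide": [[0.1, -0.02, 0], [0.2, -0.04, 0], [0.2, -0.04, 0.3], [0.2, -0.04, 1], [0.2, -0.04, 2], [0.2, -0.04, 3], [0.2, -0.5, 3.3], [0.2, -1.5, 3.3]], "hand": [0, 0, 0, 0, 0, 0, 0, 0]}}

```text
clock: 10.22
tcp_pos: [0.5224, -0.0269, 0.1736]
orientation: [-2.405, -2.019, 0.002]
contact_force: [0.9, -1.0, -2.6]
grip_width: 0.0174
gripper_force: 59.7
```

Call:
{"name": "servo_tool", "arguments": {"turn": [[0, 0, 0.6], [0, 0, 1.2], [0, 0, 1.8], [0, 0, 2.4], [0, 0, 3], [0, 0, 3.5], [0, 0, 3.5], [0, 0, 3.5]], "slide": [[0.1, -1.2, 0], [0.2, -2.6, 0], [0.3, -4, 0], [0.4, -5.4, 0], [0.5, -6.6, 0], [0.5, -7.3, 0], [0.5, -7.3, 0], [0.5, -7.3, 0]], "hand": [0, 0, 0, 0, 0, 0, 0, 0]}}

```text
clock: 11.22
tcp_pos: [0.5376, -0.2451, 0.1731]
orientation: [-2.073, -2.357, 0.001]
contact_force: [0.9, 0.4, -2.9]
grip_width: 0.0173
gripper_force: 59.6
```

```bash
python3 look.py top
```

```text
11.225 [ 0.53756081 -0.24511257  0.17309243] [-2.07316309e+00 -2.35655884e+00  7.47646882e-04] [ 0.93786063  0.41833199 -2.94714855] 0.01734245097058073
tcp tray [ 0.03098299 -0.25492148]
top [233. 152.] [0.1057 0.0353] 0.034
top [243. 154.] [0.1057 0.0141] 0.034
top [257. 157.] [ 0.1053 -0.0141] 0.034
top [267. 160.] [ 0.1035 -0.0346] 0.034
top [215. 235.] [-0.0625  0.0341] 0.034
top [226. 238.] [-0.062   0.0127] 0.033
top [240. 241.] [-0.0621 -0.0149] 0.033
top [250. 243.] [-0.0617 -0.0356] 0.034
```

Call:
{"name": "servo_tool", "arguments": {"turn": [[0, 0, 0], [0, 0, 0], [0, 0, 0], [0, 0, 0], [0, 0, 0], [0, 0, 0], [0, 0, 0]], "slide": [[0, 0, -1], [0, 0, -2], [0, 0, -2.8], [0, 0, -3.2], [0, 0, -3.35], [0, 0, -3.42], [0, 0, -3.42]], "hand": [0, 0, 0, 0, 0, 0, 0]}}

```text
clock: 12.15
tcp_pos: [0.5391, -0.2463, 0.0723]
orientation: [2.074, 2.358, 0.001]
contact_force: [-0.0, 0.6, -2.4]
grip_width: 0.0176
gripper_force: 59.4
```

Call:
{"name": "servo_tool", "arguments": {"turn": [[0, 0, 0], [0, 0, 0], [0, 0, 0], [0, 0, 0]], "slide": [[0, 0, -0.04], [0, 0, -0.07], [0, 0, -0.09], [0, 0, -0.09]], "hand": [0, 0, 0, 0]}}

```text
clock: 12.65
tcp_pos: [0.5389, -0.2463, 0.0698]
orientation: [2.075, 2.359, 0.001]
contact_force: [-1.9, 1.6, 5.9]
grip_width: 0.0173
gripper_force: 60.8
```

Call:
{"name": "servo_tool", "arguments": {"turn": [[0, 0, 0], [0, 0, 0], [0, 0, 0], [0, 0, 0], [0, 0, 0], [0, 0, 0], [0, 0, 0], [0, 0, 0]], "slide": [[0, 0, 0], [0, 0, 0], [0, 0, 0], [0, 0, 0], [0, 0, 0], [0, 0, 0], [0, 0, 0], [0, 0, 0]], "hand": [0.25, 0.4, 0.6, 0.8, 1, 1, 1, 1]}}

```text
clock: 13.65
tcp_pos: [0.5386, -0.2462, 0.069]
orientation: [-2.075, -2.359, -0.0]
contact_force: [0.4, -0.7, -0.5]
grip_width: 0.0853
gripper_force: 0.0
```

Call:
{"name": "servo_tool", "arguments": {"turn": [[0, 0, 0], [0, 0, 0], [0, 0, 0], [0, 0, 0], [0, 0, 0], [0, 0, 0], [0, 0, 0]], "slide": [[0, 0, 0.5], [0, 0, 1.5], [0, 0, 2.5], [0, 0, 3.5], [0, 0, 4.5], [0, 0, 5], [0, 0, 5]], "hand": [1, 1, 1, 1, 1, 1, 1]}}

```text
clock: 14.52
tcp_pos: [0.5391, -0.2465, 0.2201]
orientation: [2.073, 2.358, 0.002]
contact_force: [-0.9, 0.6, -1.1]
grip_width: 0.0852
gripper_force: 0.0
```

```bash
python3 look.py scene; python3 - <<'E'
from h import *
im,P=cloud('wrist'); Z=P[...,2]; m0=(abs(P[...,0]-.54)<.07)&(abs(P[...,1]+.246)<.08)
for za,zb in ((.105,.125),(.036,.055)):
    q=P[m0&(Z>za)&(Z<zb)]; print(za,len(q),np.median(q[:,2]),cv2.minAreaRect(q[:,:2].astype(np.float32)))
E
cp pics/scene_1[3-9]*.png pics/final.png
```

```text
14.525 [ 0.53908178 -0.24645393  0.22010127] [2.07344358e+00 2.35768012e+00 1.89038765e-03] [-0.88731458  0.59072366 -1.0732547 ] 0.08524640998517108
tcp tray [ 0.03271972 -0.25596913]
scene [264. 164.] [-0.0627  0.0349] 0.033
scene [255. 169.] [-0.0619  0.0122] 0.032
scene [245. 175.] [-0.0622 -0.0138] 0.033
scene [236. 181.] [-0.0629 -0.0364] 0.033
scene [319. 218.] [0.1064 0.0353] 0.033
scene [309. 225.] [0.1054 0.0144] 0.033
scene [299. 232.] [ 0.1063 -0.0128] 0.033
scene [288. 238.] [ 0.1047 -0.0348] 0.033
0.105 949 0.11373815264594327 ((0.5395050644874573, -0.24463629722595215), (0.017288178205490112, 0.039568036794662476), 7.224491596221924)
0.036 1067 0.044244184420718806 ((0.5395803451538086, -0.24447256326675415), (0.029858257621526718, 0.0795293003320694), 6.810069561004639)
```

View pics/final.png

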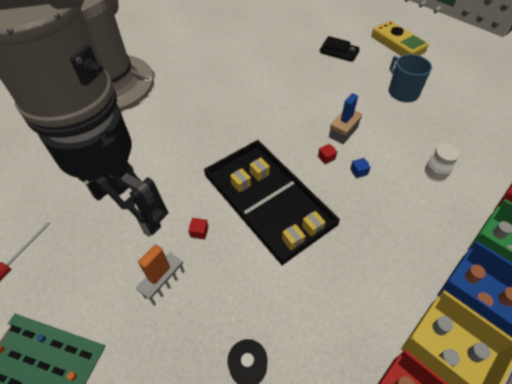

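The final view shows two blocks flat in each half: the front pair at (241,180) and (260,168), the back pair at (293,236) and (314,223). The white line is clear, and the rake stands upright at (158,268) with the gripper off it.

```bash
python3 -c "from bench import r; print(r.hand_in())"
```

```text
the job is handed in; nothing more can be done
None
```

The job is handed in: the front two transformers lie flat in the near half and the back two in the far half, all clear of the white line, with the rake standing upright on the bench outside the tray, after about 15 s of robot time.

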